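Stand the stop blade in the press bed and close its guard

TASK

Take the aluminium stop blade from its leaning rest and stand it upright, wide foot down, in the slot of the press bed, feeling along the slot for the hidden pocket so that the foot drops fully home on the pocket's floor. Then, with the blade home, raise the clear guard by its black bar all the way up and leave it there. Leave the white flask and the two dark hubs undisturbed.

Things in the scene. Friction and masses are not known exactly. Their poses are not given: they have to be found in the camera images.
- blade: Stop blade, bare aluminium, 0.25 kg, 14 mm thick (own x), 130 mm tall (own z): a foot 60 mm wide (own y), 50 mm tall, and above it a stem 36 mm wide, 80 mm tall. Origin: centre of the foot's underside; z points foot to stem. Front and back alike. At first it leans in the rest, stem 0.36 rad from vertical towards the rest's -x side, free all round from 65 mm above its underside.
- blade_grip (a point): Point on the blade's axis, 108 mm above the foot's underside, in the middle of the stem; a good place to pinch the 14 mm thickness. Axes as the blade's.
- rest: Black plastic leaning rest, base 110 by 90 mm, 75 mm tall, fixed to the bench. Origin: on the bench, 45 mm on the -x side of the foot's underside. The foot stands on a sloped ledge between two cheeks 20 mm high, 34 mm either side of the middle, its back against a sloped board on the -x side. Lift the blade out along its own axis.
- bed: Steel press bed, 45 mm tall, fixed. Origin: on the bench under the middle of the slot. Slot along own y, y -95 to 95 mm, 17 mm wide, 6 mm chamfers at the mouth. Its floor is 25 mm above the bench, except in a pocket 65 mm long (y), as wide as the slot, floor 9 mm above the bench: pocket centre anywhere within y = +/-30 mm, to be found by touch. Guide posts 133 mm tall at x -85, y +/-124 mm.
- slot_mouth (a point): Middle of the slot's mouth, 45 mm above the bench, axes as the bed's (slot along y).
- guard_bar (a point): Centre of the black bar along the guard's top edge: 14 mm thick (x), 120 mm long (y), 16 mm high (z); 85 mm from the slot's centre line on the bed's -x side, 99 mm above the bench with the guard down. The clear panel under it is 6 to 8 mm thick and 230 mm wide. Axes as the bed's.
- guard (a joint): Height of the clear guard panel in its vertical slides: 0 fully down (open), 0.08 m fully up (closed, at its stop). It stays where it is left; about 10 N lifts it.
- flask: White plastic bottle, 60 mm diameter, 150 mm tall, loose on the bench. Origin: centre of its underside. To be left alone.
- hub0: Dark steel motor hub, 52 mm diameter, 66 mm tall, loose on the bench. Origin: centre of its underside. To be left alone.
- hub1: A second hub like hub0. To be left alone.
Things that resemble listed ones, but are neither listed nor needed, are in the scene too. Several things have the shape of the blade; the one meant has the colours described above.

How it is judged:
On the way, in this order (a step that is already met when the one before it is completed fails the run):
1. the blade's foot has dropped home in the pocket, blade upright, the guard still down (z of blade in the frame of bed below 0.013 m and x of blade in the frame of bed between -0.005 and 0.005 m and y of blade in the frame of bed between -0.04 and 0.04 m and angle between blade's own z axis and vertical below 0.12 rad and value of joint guard below 0.04 m), for 0.2 s.
2. the guard is raised to its stop (value of joint guard above 0.072 m), for 0.2 s.
At the end, for the whole second after the job is handed in: The blade stands in the pocket, foot down: underside less than 13 mm above the bench level (pocket floor is at 9 mm), within 5 mm of the slot's centre line and 40 mm of its middle, tilted less than 0.12 rad, at rest; the guard is up at more than 72 of its 80 mm (z of blade in the frame of bed below 0.013 m and x of blade in the frame of bed between -0.005 and 0.005 m and y of blade in the frame of bed between -0.04 and 0.04 m and angle between blade's own z axis and vertical below 0.12 rad and linear speed of blade below 0.02 m/s and value of joint guard above 0.072 m); the robot touches nothing.
It fails at once if the flask is moved more than 30 mm or tipped (distance of flask from where it was at the start of the episode above 0.03 m or angle between flask's own z axis and vertical above 0.4 rad).
It fails at once if a hub is moved more than 30 mm or tipped (distance of any of hub0, hub1 from where it was at the start of the episode above 0.03 m or angle between any of hub0, hub1's own z axis and vertical above 0.4 rad).
It also fails if it takes over 64 s, if anything falls off the work surface, if the arm or the gripper's body presses on something with over 40 N, if the wrist force passes 120 N, or if a joint passes its speed limit or range.

ROBOT

A 7-joint arm with a two-finger parallel gripper is mounted at the origin on the work surface. World frame = base frame: x ahead of the robot, y to its left, z up, the work surface at z = 0. Lengths are in m, angles in rad, forces in N, time in s.
With the tool pointing down it reaches from about 0.35 to 0.9 m from the base axis. Payload 19.9 kg.
Tool frame: the origin (TCP) lies at the very end of the fingers, on their centre line; the grasp point (between the pads) lies 19 mm behind it (r.hold_point_z is the distance from the TCP to the grasp point, in m); z points along the fingers, y is the line along which they close (so a half turn about z gives the same grasp; the last joint's range is limited). The gripper opens to 94 mm and grips with 3 to 60 N. Pads are 16 mm wide; open, the fingers measure 119 mm over their backs; the gripper's body (75 mm by 177 mm) begins 78 mm behind the grasp point.
Start: joints at [-1.276, 0.417, -0.01, 1.614, 0.005, 1.111, -0.053], TCP at [0.207, 0.59, 0.182] pointing down, gripper open.
Joint ranges: [-2.81, 2.81], [-0.39, 2.02], [-1.27, 1.25], [0.06, 2.57], [-1.19, 4.33], [0.19, 2], [-2.82, 2.82]. Speed limits (rad/s): [1.89, 1.89, 2.39, 2.39, 3.01, 3.01, 3.01].

INTERFACE

Orientations are given as a unit quaternion [x, y, z, w].
In Python, from cell import r gives the robot as it stands.
- The arm moves only by the shell command python3 -m jog 'ROWS' [FORCE]. ROWS is JSON, a list of rows, each a list of 7 numbers: the shift along the world's x, y, z in m, then the turn, a rotation vector about the world's x, y, z in rad, then the opening, from 0 (shut) to 1 (fully open). A call has exactly 10 rows; each row is the pose to reach, as a shift and turn from the pose commanded when the call began; what a row does not reach only later rows make up. A row lasts 1/10 s, in which the tool goes at most 50 mm and 8.59 degrees, less where a joint would pass 70% of its speed; a pose out of reach is approached as far as the arm can. A call with a gripper value outside its range is refused whole. The fingers move at their own pace and stop on an object; FORCE is the grip in N (left out, the last holds). Time passes only in rows, so rows that repeat a pose let the fingers close, or fill a call up. It gives the time, the measured TCP pose, the force, the opening and the grip force at its end, in the units of the state.
- r.state(): the state, without advancing time (a new reading comes with each control period).
- r.capture(name): name is "side" or "top" or "wrist"; returns a dict with "image" (384x512x3 uint8, red, green, blue), "fovy" (degrees; the focal length in pixels is half the picture's height over the tangent of half this angle, whatever the lens; pixels are square), "cx", "cy" (the principal point, pixels), "R" (3x3) and "t" (3): a world point X has camera coordinates R X + t; the wrist camera has in their place "tool_from_camera" (4x4, takes a point from camera to tool coordinates, whose origin is the TCP and whose axes are the flange's). Camera axes: x right, y down, z forward; pixel columns grow to the right and rows downward; lengths in m; the calibration is good to about 2 mm. A picture is of the moment at which its call begins: read the wrist's pose just before it. There is no depth.
- r.finish_job(): hands the job in; it is judged then, once.
The state is a dict: "clock": time; "qpos": joint angles; "qd": joint speeds; "joint_torque": joint torques, N m; "ee_pos": TCP position; "tcp_rot": TCP orientation; "force": force on the tool from outside, world axes, zero at the start; "ft_torque": the same for the moment, N m; "opening": finger opening in m; "grip_force": force on a finger pad.
Only numpy, scipy, OpenCV 4.12 (cv2) and the standard library are available. Lean on these libraries where they do the work, as an engineer would, in place of code of your own. Each camera call takes 0.05 s, during which the arm holds its last target. There are 200 camera calls.

## Working session

There is one attempt and no reset: what is moved stays moved. The work goes in short steps, Python scripts to look and compute and a shell command to move; the robot and the scene stay as the last step left them, time stands still between calls to the robot, and variables do not carry over. Pictures are saved under pics/ and viewed, at most 10 in all, crops included, and the job is handed in when it is done.

```bash
ls; mkdir -p pics
python3 - <<'E'
from cell import r
import cv2,numpy as np,pickle
s=r.state();print({k:np.round(v,3).tolist() for k,v in s.items()},r.hold_point_z)
d={}
for n in("side","top","wrist"):
    c=r.capture(n);d[n]=c
    print(n,{k:np.round(v,3).tolist() for k,v in c.items() if k!="image"})
    cv2.imwrite(f"pics/{n}0.png",c["image"][:,:,::-1])
pickle.dump(d,open("c0.pkl","wb"))
im=[cv2.resize(d[n]["image"][:,:,::-1],(800,600),interpolation=cv2.INTER_CUBIC) for n in("side","top")]
cv2.imwrite("pics/s.png",im[0]);cv2.imwrite("pics/t.png",im[1])
E
```

```text
pics
{'clock': 0.0, 'qpos': [-1.275, 0.418, -0.01, 1.614, 0.005, 1.111, -0.053], 'qd': [0.001, 0.001, -0.0, 0.0, -0.0, 0.0, -0.0], 'joint_torque': [-0.0, -85.125, 0.638, -42.598, -0.049, 0.019, 0.0], 'ee_pos': [0.206, 0.59, 0.182], 'tcp_rot': [0.168, 0.986, -0.001, -0.0], 'force': [0.13, 0.111, 0.033], 'ft_torque': [0.021, -0.013, -0.044], 'grip_force': 0.0, 'opening': 0.094} 0.0188
side {'fovy': 55.889, 'cx': 255.83, 'cy': 192.635, 'R': [[0.995, -0.099, -0.015], [-0.076, -0.644, -0.762], [0.066, 0.759, -0.648]], 't': [-0.625, 0.091, 0.874]}
top {'fovy': 42.152, 'cx': 250.601, 'cy': 196.901, 'R': [[0.007, -1.0, -0.016], [-0.982, -0.004, -0.191], [0.191, 0.017, -0.982]], 't': [-0.051, 0.65, 1.093]}
wrist {'fovy': 66.199, 'cx': 261.143, 'cy': 190.383, 'tool_from_camera': [[-0.0, -0.968, -0.25, 0.071], [1.0, -0.001, 0.001, 0.001], [-0.002, -0.25, 0.968, -0.202], [0.0, 0.0, 0.0, 1.0]]}
```

View pics/s.png

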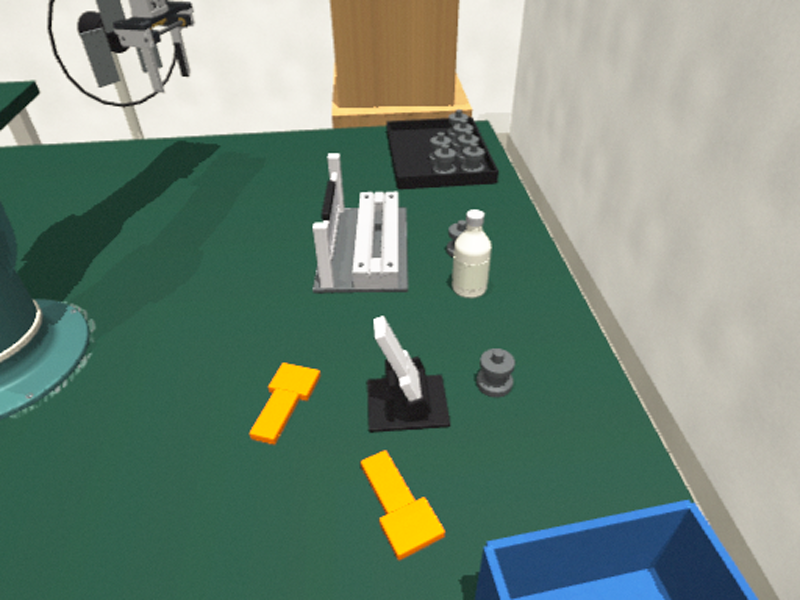

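View pics/t.png

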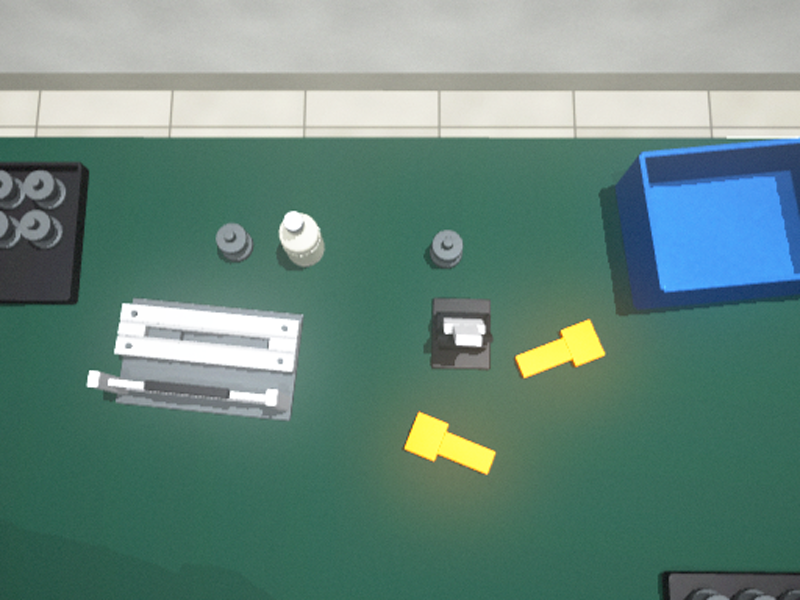

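In the 800x600 views: the bare aluminium blade leans in the black rest (side 400,360; top 463,332). The only other blade shapes are two orange ones lying flat (side 285,400 and 400,500), so I choose the aluminium one. The bed is at side (375,235), its black bar at (330,197), the flask at (472,255), and the hubs at (460,240) and (497,372). I'll check the choice and the pixels in one close crop.

Run:
```python
import pickle,cv2,numpy as np
d=pickle.load(open("c0.pkl","rb"))
def cr(n,x,y,w,h):
    return cv2.resize(d[n]["image"][y:y+h,x:x+w,::-1],(400,300),interpolation=cv2.INTER_CUBIC)
a=np.vstack([np.hstack([cr("top",50,178,152,114),cr("top",255,180,80,60)]),np.hstack([cr("side",170,88,144,108),cr("side",216,196,120,90)])])
for x in range(0,800,50): cv2.line(a,(x,0),(x,5),(0,0,255));cv2.line(a,(x,300),(x,305),(0,0,255))
for y in range(0,600,50): cv2.line(a,(0,y),(5,y),(0,0,255));cv2.line(a,(400,y),(405,y),(0,0,255))
cv2.imwrite("pics/comp.png",a)
```

```text
(no output)
```

View pics/comp.png

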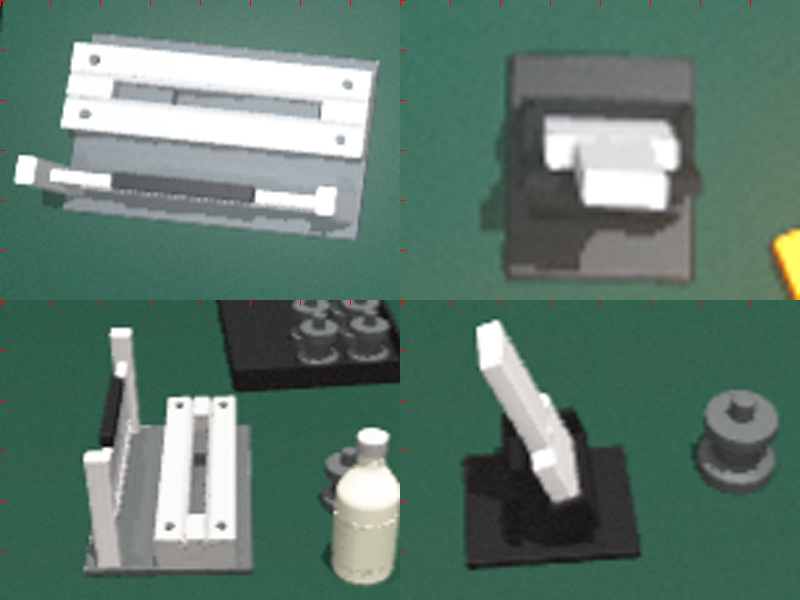

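The crop confirms the choice: bare-metal blade, foot on the ledge, stem end at crop (626,189) in the top view and (491,344) in the side view, leaning to -x. The bed's four screw heads and the bar ends are clear in both views, so I'll triangulate from them.

```bash
cat > h.py <<'E'
import numpy as np,cv2,pickle
from scipy.spatial.transform import Rotation as Ro
def P(c):
    f=c["image"].shape[0]/2/np.tan(np.radians(c["fovy"])/2)
    return np.array([[f,0,c["cx"]],[0,f,c["cy"]],[0,0,1]])@np.c_[np.array(c["R"]),np.array(c["t"])]
def tri(ca,pa,cb,pb):
    X=cv2.triangulatePoints(P(ca),P(cb),np.array(pa,float).T,np.array(pb,float).T);return (X[:3]/X[3]).T
def proj(c,X):
    x=P(c)@np.r_[np.array(X,float).T,np.ones((1,len(X)))];return (x[:2]/x[2]).T
def wrist(c,s):
    "adds R,t to a wrist capture"
    T=np.eye(4);T[:3,:3]=Ro.from_quat(s["tcp_rot"]).as_matrix();T[:3,3]=s["ee_pos"]
    M=np.linalg.inv(T@np.array(c["tool_from_camera"]));c["R"],c["t"]=M[:3,:3],M[:3,3];return c
E
python3 - <<'E'
from h import *
d=pickle.load(open("c0.pkl","rb"))
pts={'A+y+x':((95,60),(224,105)),'B-y+x':((348,84),(220,226)),'C+y-x':((85,114),(180,106)),'D-y-x':((340,140),(169,226)),
'bar+y':((112,181),(121,368)),'bar-y':((254,195),(107,440))}
rp={'UL':((110,55),(222,150)),'UR':((292,58),(238,253)),'LR':((292,280),(68,266)),'LL':((107,278),(65,160)),'stemend':((226,189),(91,44))}
for k,(a,b) in pts.items():
    b=np.array(b,float); b[1]-=300*('bar' in k)
    X=tri(d["top"],[np.array([50,178])+.38*np.array(a)],d["side"],[np.array([170,88])+.36*b])
    print(k,X.round(4), (proj(d["top"],X)-np.array([50,178])-.38*np.array(a)).round(1))
for k,(a,b) in rp.items():
    X=tri(d["top"],[np.array([255,180])+.2*np.array(a)],d["side"],[np.array([216,196])+.3*np.array(b)])
    print(k,X.round(4), (proj(d["top"],X)-np.array([255,180])-.2*np.array(a)).round(1))
E
```

```text
A+y+x [[0.6442 0.3428 0.0426]] [[-0.  -0.6]]
B-y+x [[0.6222 0.1137 0.0429]] [[-0.  -0.1]]
C+y-x [[0.5949 0.3486 0.0418]] [[-0.  -0.4]]
D-y-x [[0.5723 0.1191 0.0431]] [[-0.  -0.3]]
bar+y [[0.5302 0.2938 0.122 ]] [[-0.1 -1.5]]
bar-y [[0.5183 0.1789 0.1072]] [[-0.1 -0.4]]
UL [[ 0.6783 -0.1108 -0.0021]] [[-0.  -0.3]]
UR [[ 0.676  -0.1997 -0.    ]] [[0.  0.1]]
LR [[ 5.673e-01 -1.979e-01 -1.000e-04]] [[-0.  -0.1]]
LL [[ 0.5688 -0.1089 -0.0009]] [[-0.1 -0.4]]
stemend [[ 0.5896 -0.1543  0.1481]] [[-0.  -0.4]]
```

```bash
python3 -m jog '[[0.34,-0.36,0.1,0,0,-1.33,1],[0.34,-0.36,0.1,0,0,-1.33,1],[0.34,-0.36,0.1,0,0,-1.33,1],[0.34,-0.36,0.1,0,0,-1.33,1],[0.34,-0.36,0.1,0,0,-1.33,1],[0.34,-0.36,0.1,0,0,-1.33,1],[0.34,-0.36,0.1,0,0,-1.33,1],[0.34,-0.36,0.1,0,0,-1.33,1],[0.34,-0.36,0.1,0,0,-1.33,1],[0.34,-0.36,0.1,0,0,-1.33,1]]'
```

```text
clock: 1.15
ee_pos: [0.544, 0.232, 0.2815]
tcp_rot: [0.742, 0.671, -0.0, -0.0]
force: [0.1, 1.6, -0.2]
opening: 0.0941
grip_force: 0.0
```

Run:
```python
from cell import r
from h import *
s=r.state();c=wrist(r.capture("wrist"),s);pickle.dump((c,s),open("w1.pkl","wb"))
print(np.round(s["ee_pos"],4),np.round(s["qpos"],2),-(c["R"].T@c["t"]))
cv2.imwrite("pics/w1.png",cv2.resize(c["image"][:,:,::-1],(800,600),interpolation=cv2.INTER_CUBIC))
y=-.097;M=np.array([[np.cos(y),-np.sin(y)],[np.sin(y),np.cos(y)]])
B=np.array([[.050/2,.115,.045],[.025,-.115,.045],[-.025,.115,.045],[-.025,-.115,.045],[0,.095,.025],[0,-.095,.025],[-.085,.06,.107],[-.085,-.06,.107]])
W=B.copy();W[:,:2]=B[:,:2]@M.T+[.6084,.231]
print((proj(c,W)*1.5625).round(0).tolist())
```

```text
[0.544  0.232  0.2815] [-0.8   0.3   0.44  1.59 -0.13  1.29 -0.44] [0.55290915 0.30465874 0.48393453]
[[505.0, 125.0], [494.0, 364.0], [449.0, 125.0], [445.0, 364.0], [474.0, 149.0], [468.0, 339.0], [380.0, 190.0], [382.0, 332.0]]
```

View pics/w1.png

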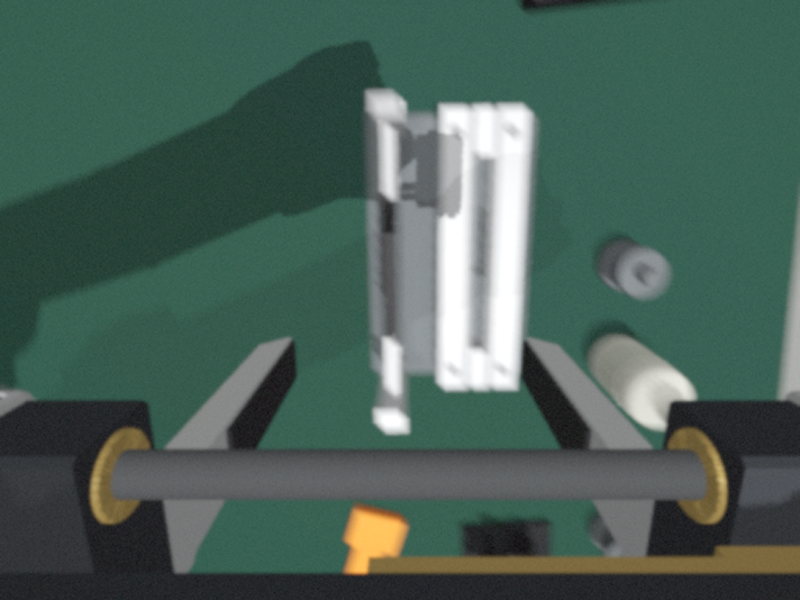

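The wrist view shows the bed with screw heads at (513,130) and (452,370), the bar at (388,255), and everything about 7 px (display) right of the prediction. I'll check whether the arm was still settling.

Run:
```python
from cell import r
from h import *
c0,s0=pickle.load(open("w1.pkl","rb"))
print(np.abs(s0["qd"]).max())
s=r.state();c=wrist(r.capture("wrist"),s);print(np.round(s["ee_pos"],4),np.abs(s["qd"]).max(),np.round(s["tcp_rot"],4))
g=lambda c:np.float32(cv2.cvtColor(c["image"],cv2.COLOR_RGB2GRAY))[50:250,180:380].copy()
print(cv2.phaseCorrelate(g(c0),g(c)),cv2.Laplacian(g(c0),5).var(),cv2.Laplacian(g(c),5).var())
pickle.dump((c,s),open("w2.pkl","wb"))
```

```text
1.0472782146824553
[0.5491 0.2247 0.2832] 0.12139056382264622 [7.432e-01 6.691e-01 6.000e-04 1.800e-03]
((-0.651011492962823, -0.14833302453835984), 0.10845133438110352) 70.93864 126.49877
```

Run:
```python
from cell import r
from h import *
for i in range(5): r.capture("wrist")
s=r.state();c=wrist(r.capture("wrist"),s);print(np.round(s["ee_pos"],4),np.abs(s["qd"]).max())
pickle.dump((c,s),open("w3.pkl","wb"))
x,y,w,h=220,50,150,225
a=cv2.resize(c["image"][y:y+h,x:x+w,::-1],(400,600),interpolation=cv2.INTER_CUBIC)
for k in range(0,600,50): cv2.line(a,(k,0),(k,5),(0,0,255));cv2.line(a,(0,k),(5,k),(0,0,255))
cv2.imwrite("pics/w3.png",a)
t=-.097;M=np.array([[np.cos(t),-np.sin(t)],[np.sin(t),np.cos(t)]])
B=np.array([[.025,.115,.043],[.025,-.115,.043],[-.025,.115,.043],[-.025,-.115,.043],[0,.095,.025],[0,-.095,.025],[-.085,.06,.107],[-.085,-.06,.107]])
W=B.copy();W[:,:2]=B[:,:2]@M.T+[.6084,.231]
print(((proj(c,W)-[x,y])*8/3).round(0).tolist())
```

```text
[0.5421 0.2348 0.2807] 0.005278258521832324
[[281.0, 86.0], [259.0, 491.0], [186.0, 86.0], [176.0, 491.0], [227.0, 127.0], [215.0, 450.0], [67.0, 196.0], [70.0, 439.0]]
```

View pics/w3.png

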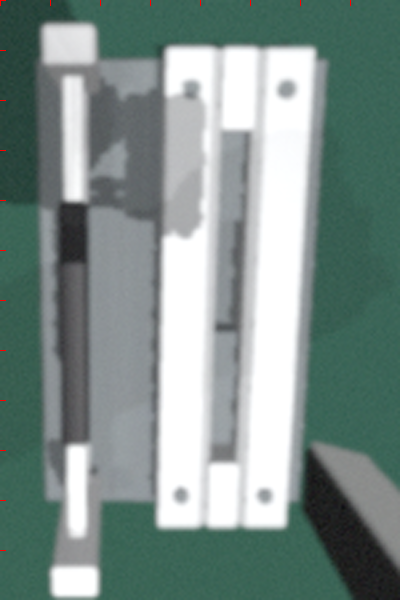

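The crop shows the screws at (287,89), (265,496), (192,89), (181,496), about 2 native px off the prediction. There is also a thin dark step across the slot floor at row 327, and the top view had one at crop (177,98). These may be the pocket's two end walls, so I'll work out what they imply as a first guess for the feel.

Run:
```python
from h import *
from scipy.optimize import brentq
d=pickle.load(open("c0.pkl","rb"));c,s=pickle.load(open("w3.pkl","rb"))
t=-.097;M=np.array([[np.cos(t),-np.sin(t)],[np.sin(t),np.cos(t)]])
pt=lambda y,z:[[*(M@[0,y]+[.6084,.231]),z]]
off=np.array([2.1,1.5])
for z in(.025,.009,.045):
    yw=brentq(lambda y:(proj(c,pt(y,z))[0]+off)[1]-(50+327*.375),-.15,.15)
    yt=brentq(lambda y:proj(d["top"],pt(y,z))[0][0]-(50+177*.38),-.15,.15)
    print(z,"wrist step y",round(yw,4),"top step y",round(yt,4))
# slot profile along centreline, wrist
for y in np.arange(.1,-.1,-.005):
    u=proj(c,pt(y,.025))[0]+off; v=proj(d["top"],pt(y,.025))[0]
    print(round(y,3),[int(cv2.getRectSubPix(i["image"],(3,1),tuple(np.float32(p))).mean()) for i,p in((c,u),(d["top"],v))],end=' ')
# target for blade
y=-.02;Rz=Ro.from_euler('z',y).as_matrix()
z=Rz@[np.sin(.36),0,-np.cos(.36)];yy=Rz@[np.cos(.36),0,np.sin(.36)]
T=Ro.from_matrix(np.c_[np.cross(yy,z),yy,z]);print("\nrotvec",(T*Ro.from_quat(s["tcp_rot"]).inv()).as_rotvec().round(3))
tcp=np.array([.5896,-.1543,.1481])+z*(.022+.0188);print("tcp grasp",tcp.round(4),"pre60",(tcp-.08*z).round(4),"axis",z.round(3),"now",np.round(s["ee_pos"],4))
```

```text
0.025 wrist step y -0.0157 top step y 0.0408
0.009 wrist step y -0.0187 top step y 0.0454
0.045 wrist step y -0.0119 top step y 0.0352
0.1 [255, 169] 0.095 [173, 151] 0.09 [159, 163] 0.085 [152, 164] 0.08 [150, 165] 0.075 [150, 165] 0.07 [152, 165] 0.065 [152, 166] 0.06 [153, 167] 0.055 [153, 168] 0.05 [152, 163] 0.045 [139, 130] 0.04 [139, 145] 0.035 [139, 167] 0.03 [131, 168] 0.025 [132, 163] 0.02 [142, 165] 0.015 [141, 168] 0.01 [138, 171] 0.005 [140, 172] -0.0 [140, 172] -0.005 [131, 173] -0.01 [133, 175] -0.015 [88, 174] -0.02 [147, 175] -0.025 [154, 175] -0.03 [154, 175] -0.035 [153, 175] -0.04 [154, 174] -0.045 [157, 174] -0.05 [160, 175] -0.055 [161, 175] -0.06 [159, 174] -0.065 [160, 174] -0.07 [161, 175] -0.075 [161, 175] -0.08 [160, 175] -0.085 [158, 170] -0.09 [127, 193] -0.095 [122, 254] 
rotvec [-0.021 -0.36   0.073]
tcp grasp [ 0.604  -0.1546  0.1099] pre60 [ 0.5758 -0.154   0.1848] axis [ 0.352 -0.007 -0.936] now [0.5421 0.2348 0.2807]
```

The two steps put the pocket from about y = -0.017 to +0.046 (64 mm long), so its centre is near y = +0.014. Touch will have to confirm it. Now the pre-grasp above the blade.

```bash
python3 -m jog '[[0.034,-0.389,-0.02,-0.021,-0.36,0.073,0.6],[0.034,-0.389,-0.02,-0.021,-0.36,0.073,0.6],[0.034,-0.389,-0.03,-0.021,-0.36,0.073,0.6],[0.034,-0.389,-0.04,-0.021,-0.36,0.073,0.6],[0.034,-0.389,-0.05,-0.021,-0.36,0.073,0.6],[0.034,-0.389,-0.06,-0.021,-0.36,0.073,0.6],[0.034,-0.389,-0.08,-0.021,-0.36,0.073,0.6],[0.034,-0.389,-0.096,-0.021,-0.36,0.073,0.6],[0.034,-0.389,-0.096,-0.021,-0.36,0.073,0.6],[0.034,-0.389,-0.096,-0.021,-0.36,0.073,0.6]]' 30
python3 - <<'E'
from cell import r
from h import *
for i in range(5): r.capture("wrist")
s=r.state();c=wrist(r.capture("wrist"),s);print(s["clock"],np.round(s["ee_pos"],4),np.abs(s["qd"]).max())
pickle.dump((c,s),open("w4.pkl","wb"))
R=Ro.from_quat(s["tcp_rot"]).as_matrix();print("tool y,z",R[:,1:].T.round(3))
Rb=Ro.from_euler('z',-.02).as_matrix()@Ro.from_euler('y',-.36).as_matrix()
o=np.array([.5896,-.1543,.1481])-Rb@[0,0,.13]
q=[[x,y,z] for z,w in((.13,.018),(.05,.03)) for x in(-.007,.007) for y in(-w,w)]
p=proj(c,(Rb@np.array(q).T).T+o);print([(a,b.round(0).tolist()) for a,b in zip(q,p*1.5625)])
a=cv2.resize(c["image"][:,:,::-1],(800,600),interpolation=cv2.INTER_CUBIC)
cv2.imwrite("pics/w4.png",a)
E
```

```text
clock: 2.55
ee_pos: [0.5761, -0.1564, 0.1836]
tcp_rot: [0.704, 0.687, 0.124, 0.127]
force: [0.1, 0.9, -0.1]
opening: 0.0564
grip_force: 0.0
2.8 [ 0.5776 -0.1538  0.186 ] 0.007493214021100285
tool y,z [[ 0.935 -0.019  0.354]
 [ 0.354 -0.006 -0.935]]
[([-0.007, -0.018, 0.13], [389.0, 348.0]), ([-0.007, 0.018, 0.13], [388.0, 285.0]), ([0.007, -0.018, 0.13], [414.0, 348.0]), ([0.007, 0.018, 0.13], [414.0, 285.0]), ([-0.007, -0.03, 0.05], [393.0, 325.0]), ([-0.007, 0.03, 0.05], [393.0, 243.0]), ([0.007, -0.03, 0.05], [413.0, 325.0]), ([0.007, 0.03, 0.05], [413.0, 243.0])]
```

View pics/w4.png

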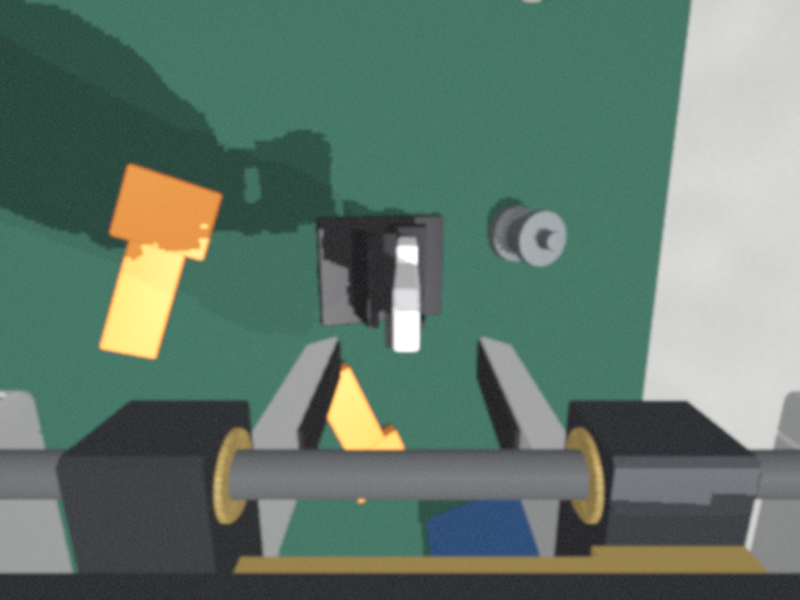

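The stem end is at (406,320), centred between the fingertips (340 and 478), so the approach is on line and I'll go in along the blade's axis and pinch.

```bash
python3 -m jog '[[0.005,0,-0.015,0,0,0,0.6],[0.0105,0,-0.03,0,0,0,0.6],[0.016,0,-0.045,0,0,0,0.6],[0.021,0,-0.06,0,0,0,0.6],[0.0264,-0.001,-0.076,0,0,0,0.6],[0.0264,-0.001,-0.076,0,0,0,0.6],[0.0264,-0.001,-0.076,0,0,0,0.6],[0.0264,-0.001,-0.076,0,0,0,0.6],[0.0264,-0.001,-0.076,0,0,0,0],[0.0264,-0.001,-0.076,0,0,0,0]]' 30; python3 -m jog '[[0,0,0,0,0,0,0],[0,0,0,0,0,0,0],[0,0,0,0,0,0,0],[0,0,0,0,0,0,0],[0,0,0,0,0,0,0],[0,0,0,0,0,0,0],[0,0,0,0,0,0,0],[0,0,0,0,0,0,0],[0,0,0,0,0,0,0],[0,0,0,0,0,0,0]]' 30
```

```text
clock: 3.85
ee_pos: [0.6037, -0.1563, 0.1098]
tcp_rot: [0.703, 0.688, 0.126, 0.128]
force: [0.4, 0.5, 0.4]
opening: 0.0437
grip_force: 0.0
clock: 4.85
ee_pos: [0.6041, -0.1565, 0.1095]
tcp_rot: [0.703, 0.688, 0.126, 0.129]
force: [6.0, -0.4, -0.7]
opening: 0.0139
grip_force: 29.9
```

```bash
python3 -m jog '[[-0.0035,0,0.0094,0,0,0,0],[-0.007,0,0.0187,0,0,0,0],[-0.0105,0,0.028,0,0,0,0],[-0.014,0,0.0374,0,0,0,0],[-0.0176,0,0.047,0,0,0,0],[-0.0246,0,0.0655,0,0,0,0],[-0.0316,0,0.0842,0,0,0,0],[-0.0387,0,0.103,0,0,0,0],[-0.0387,0,0.103,0,0,0,0],[-0.0387,0,0.103,0,0,0,0]]' 30
python3 - <<'E'
from cell import r
from h import *
s=r.state();t=-.097
z=np.array([0,0,-1.]);y=np.array([np.cos(t),np.sin(t),0])
T=Ro.from_matrix(np.c_[np.cross(y,z),y,z]);print((T*Ro.from_quat(s["tcp_rot"]).inv()).as_rotvec().round(3),np.round(s["ee_pos"],4),s["opening"],s["force"],(np.array([.6098,.2449,.190])-s["ee_pos"]).round(4))
E
```

```text
clock: 5.85
ee_pos: [0.5645, -0.156, 0.2119]
tcp_rot: [0.703, 0.688, 0.126, 0.128]
force: [0.4, 0.4, -3.2]
opening: 0.0138
grip_force: 30.0
[ 0.02   0.36  -0.074] [ 0.5645 -0.156   0.2119] 0.01376282026713592 [ 0.42943847  0.38103596 -3.20818567] [ 0.0453  0.4009 -0.0219]
```

```bash
python3 -m jog '[[0.005,0.04,0.01,0.004,0.07,-0.015,0],[0.01,0.08,0.01,0.008,0.14,-0.03,0],[0.015,0.13,0.01,0.012,0.22,-0.045,0],[0.02,0.17,0.01,0.016,0.3,-0.06,0],[0.025,0.22,0.01,0.02,0.36,-0.074,0],[0.03,0.27,0,0.02,0.36,-0.074,0],[0.035,0.32,-0.01,0.02,0.36,-0.074,0],[0.04,0.37,-0.015,0.02,0.36,-0.074,0],[0.045,0.401,-0.022,0.02,0.36,-0.074,0],[0.045,0.401,-0.022,0.02,0.36,-0.074,0]]' 30
python3 - <<'E'
from cell import r
from h import *
d={n:r.capture(n) for n in("side","top","side","top","side","top","wrist")}
s=r.state();c=d["wrist"]=wrist(d["wrist"],s)
d["top"]=r.capture("top");d["side"]=r.capture("side");pickle.dump((d,s),open("c5.pkl","wb"))
print(s["clock"],np.round(s["ee_pos"],4),np.round(s["tcp_rot"],4),np.abs(s["qd"]).max(),np.round(s["force"],1))
cr=lambda n,x,y,w,h:cv2.resize(d[n]["image"][y:y+h,x:x+w,::-1],(400,600),interpolation=cv2.INTER_CUBIC)
cv2.imwrite("pics/c5.png",np.hstack([cr("side",180,70,120,180),cr("wrist",190,70,180,270)]))
E
```

```text
clock: 6.85
ee_pos: [0.6081, 0.2507, 0.1862]
tcp_rot: [0.738, 0.675, -0.002, -0.001]
force: [0.0, -0.7, -3.2]
opening: 0.0138
grip_force: 30.0
7.2 [0.6099 0.2435 0.1901] [ 7.410e-01  6.715e-01 -4.000e-04  3.000e-04] 0.00535155573691056 [ 0.4 -1.  -2.5]
```

View pics/c5.png

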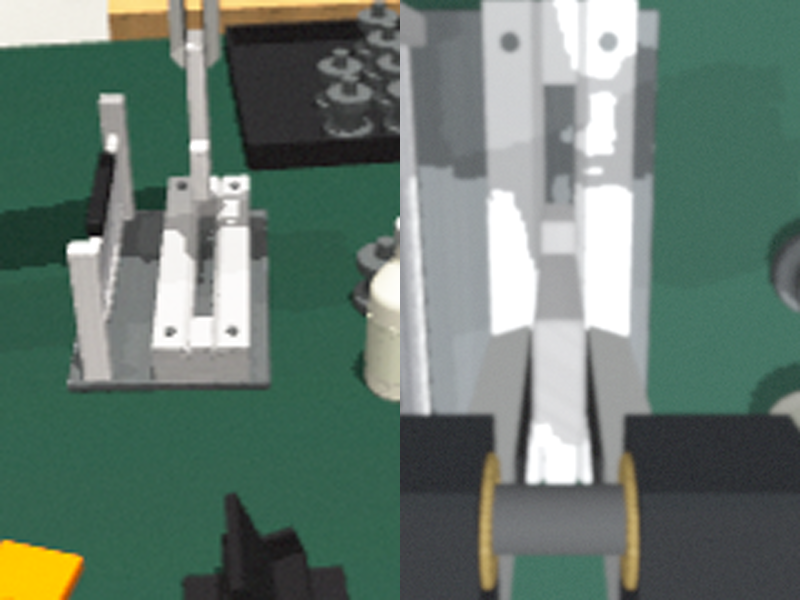

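The blade hangs upright and clean in both crops. The foot (side crop 200,170; wrist crop about 560) is over the slot's centre line (wrist crop 545–577). Lowering it into the mouth.

```bash
python3 -m jog '[[0,0.0014,-0.015,0,0,0,0],[0,0.0014,-0.03,0,0,0,0],[0,0.0014,-0.04,0,0,0,0],[0,0.0014,-0.045,0,0,0,0],[0,0.0014,-0.05,0,0,0,0],[0,0.0014,-0.055,0,0,0,0],[0,0.0014,-0.06,0,0,0,0],[0,0.0014,-0.065,0,0,0,0],[0,0.0014,-0.065,0,0,0,0],[0,0.0014,-0.065,0,0,0,0]]' 30; python3 -m jog '[[0,0,-0.002,0,0,0,0],[0,0,-0.004,0,0,0,0],[0,0,-0.006,0,0,0,0],[0,0,-0.008,0,0,0,0],[0,0,-0.010,0,0,0,0],[0,0,-0.012,0,0,0,0],[0,0,-0.013,0,0,0,0],[0,0,-0.013,0,0,0,0],[0,0,-0.013,0,0,0,0],[0,0,-0.013,0,0,0,0]]' 30
```

```text
clock: 8.3
ee_pos: [0.6098, 0.246, 0.1252]
tcp_rot: [0.74, 0.672, -0.0, 0.0]
force: [0.3, 0.2, -2.1]
opening: 0.0138
grip_force: 30.0
clock: 9.3
ee_pos: [0.6098, 0.246, 0.1122]
tcp_rot: [0.74, 0.672, -0.0, 0.0]
force: [-0.6, -0.7, -2.2]
opening: 0.0138
grip_force: 30.0
```

```bash
python3 -m jog '[[0,0,-0.001,0,0,0,0],[0,0,-0.002,0,0,0,0],[0,0,-0.003,0,0,0,0],[0,0,-0.004,0,0,0,0],[0,0,-0.005,0,0,0,0],[0,0,-0.006,0,0,0,0],[0,0,-0.007,0,0,0,0],[0,0,-0.008,0,0,0,0],[0,0,-0.008,0,0,0,0],[0,0,-0.008,0,0,0,0]]' 30
```

```text
clock: 10.3
ee_pos: [0.6098, 0.2459, 0.1041]
tcp_rot: [0.741, 0.672, -0.0, 0.0]
force: [-0.1, 0.1, -2.5]
opening: 0.0138
grip_force: 30.0
```

It has passed the slot-floor level (TCP 0.114) with no contact, so the foot is in the pocket. I'll keep lowering until the floor pushes back.

```bash
python3 -m jog '[[0,0,-0.001,0,0,0,0],[0,0,-0.002,0,0,0,0],[0,0,-0.003,0,0,0,0],[0,0,-0.004,0,0,0,0],[0,0,-0.005,0,0,0,0],[0,0,-0.006,0,0,0,0],[0,0,-0.006,0,0,0,0],[0,0,-0.006,0,0,0,0],[0,0,-0.006,0,0,0,0],[0,0,-0.006,0,0,0,0]]' 30
```

```text
clock: 11.3
ee_pos: [0.6098, 0.246, 0.0981]
tcp_rot: [0.74, 0.672, -0.0, 0.0]
force: [0.3, -0.8, -2.1]
opening: 0.0135
grip_force: 30.0
```

```bash
python3 -m jog '[[0,0,-0.001,0,0,0,0],[0,0,-0.001,0,0,0,0],[0,0,-0.002,0,0,0,0],[0,0,-0.002,0,0,0,0],[0,0,-0.003,0,0,0,0],[0,0,-0.003,0,0,0,0],[0,0,-0.003,0,0,0,0],[0,0,-0.003,0,0,0,0],[0,0,-0.003,0,0,0,0],[0,0,-0.003,0,0,0,0]]' 30
```

```text
clock: 12.3
ee_pos: [0.6098, 0.246, 0.0951]
tcp_rot: [0.74, 0.672, -0.0, 0.0]
force: [-0.1, 0.3, -1.6]
opening: 0.0136
grip_force: 30.0
```

```bash
python3 -m jog '[[0,0,-0.001,0,0,0,0],[0,0,-0.001,0,0,0,0],[0,0,-0.002,0,0,0,0],[0,0,-0.002,0,0,0,0],[0,0,-0.003,0,0,0,0],[0,0,-0.003,0,0,0,0],[0,0,-0.003,0,0,0,0],[0,0,-0.003,0,0,0,0],[0,0,-0.003,0,0,0,0],[0,0,-0.003,0,0,0,0]]' 30
python3 - <<'E'
from cell import r
from h import *
d={n:r.capture(n) for n in("side","top")}
s=r.state();pickle.dump((d,s),open("c6.pkl","wb"));print(np.round(s["force"],1),np.round(s["ft_torque"],2))
cr=lambda n,x,y,w,h:cv2.resize(d[n]["image"][y:y+h,x:x+w,::-1],(400,600),interpolation=cv2.INTER_CUBIC)
cv2.imwrite("pics/c6.png",np.hstack([cr("side",190,70,100,150),cr("top",80,160,90,135)]))
E
```

```text
clock: 13.3
ee_pos: [0.6111, 0.2456, 0.0943]
tcp_rot: [0.741, 0.672, 0.001, 0.001]
force: [-3.9, -4.5, 24.5]
opening: 0.0139
grip_force: 30.1
[-5.4 -5.8 24. ] [-1.09  1.7   0.09]
```

View pics/c6.png

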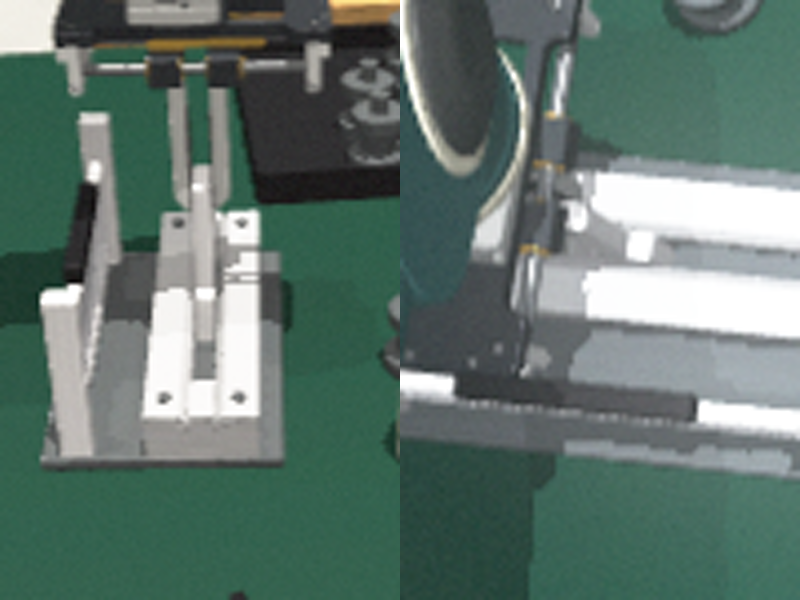

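In the crop the blade stands vertical in the slot. The stem end is at side crop (202,170), the foot shoulder front edge at (206,291), and the floor pushes back with 24 N. I'll compare the heights with home (z=9 mm) and with the slot floor (25 mm).

Run:
```python
from h import *
d,s=pickle.load(open("c6.pkl","rb"))
t=-.097;M=Ro.from_euler('z',t).as_matrix()
o=np.array([.6098,.2458,0])
for z in(.009,.025):
    q=[[0,-.018,.13],[0,.018,.13],[-.007,-.03,.05],[.007,-.03,.05],[0,-.03,0]]
    p=(proj(d["side"],(M@np.array(q).T).T+o+[0,0,z])-[190,70])*4
    print(z,p.round(0).tolist())
b=proj(d["side"],(M@np.array([[.025,-.115,.043],[-.025,-.115,.043],[-.025,.115,.043]]).T).T+[.6084,.231,0]);print(((b-[190,70])*4).round())
```

```text
0.009 [[198.0, 188.0], [199.0, 163.0], [193.0, 296.0], [212.0, 296.0], [205.0, 354.0]]
0.025 [[197.0, 167.0], [198.0, 143.0], [192.0, 277.0], [211.0, 277.0], [204.0, 336.0]]
[[236. 397.]
 [162. 398.]
 [177. 224.]]
```

Home fits (the stem end near 165–186 and the shoulder near 296 both match z=9 mm). Next I relieve the push, release, and rise.

```bash
python3 -m jog '[[0,0,0.001,0,0,0,0],[0,0,0.002,0,0,0,0],[0,0,0.002,0,0,0,0],[0,0,0.002,0,0,0,0.1],[0,0,0.002,0,0,0,0.2],[0,0,0.002,0,0,0,0.3],[0,0,0.002,0,0,0,0.4],[0,0,0.002,0,0,0,0.5],[0,0,0.002,0,0,0,0.5],[0,0,0.002,0,0,0,0.5]]' 30; python3 -m jog '[[0,0,0.02,0,0,0,0.5],[0,0,0.04,0,0,0,0.5],[0,0,0.06,0,0,0,0.5],[0,0,0.08,0,0,0,0.5],[0,0,0.1,0,0,0,0.5],[0,0,0.12,0,0,0,0.5],[0,0,0.12,0,0,0,0.5],[0,0,0.12,0,0,0,0.5],[0,0,0.12,0,0,0,0.5],[0,0,0.12,0,0,0,0.5]]'
python3 - <<'E'
from cell import r
from h import *
d={n:r.capture(n) for n in("side","top")}
s=r.state();d["wrist"]=wrist(r.capture("wrist"),s);pickle.dump((d,s),open("c7.pkl","wb"));print(np.round(s["ee_pos"],4),np.round(s["force"],1))
cr=lambda n,x,y,w,h:cv2.resize(d[n]["image"][y:y+h,x:x+w,::-1],(400,600),interpolation=cv2.INTER_CUBIC)
cv2.imwrite("pics/c7.png",np.hstack([cr("side",190,70,100,150),cr("wrist",150,40,220,330)]))
E
```

```text
clock: 14.4
ee_pos: [0.6097, 0.246, 0.0941]
tcp_rot: [0.74, 0.672, -0.0, 0.0]
force: [1.0, 1.0, 0.2]
opening: 0.0469
grip_force: 0.0
clock: 15.4
ee_pos: [0.6094, 0.2459, 0.2132]
tcp_rot: [0.74, 0.672, -0.001, 0.0]
force: [-0.2, 0.8, -0.3]
opening: 0.0471
grip_force: 0.0
[0.6095 0.2458 0.2135] [ 0.2  0.5 -1.1]
```

View pics/c7.png

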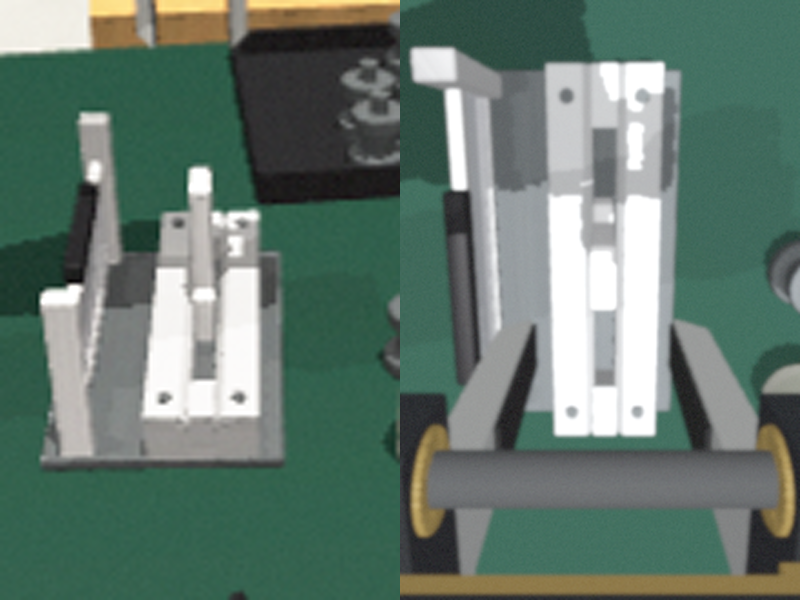

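The blade stands home on its own. Its end face is at side crop (200,180), where the home prediction puts it, and the wrist crop shows it centred in the slot at (603,280). Next the bar.

```bash
python3 -m jog '[[-0.03,-0.002,0,0,0,0,0.5],[-0.06,-0.004,0,0,0,0,0.5],[-0.0857,-0.0066,0,0,0,0,0.5],[-0.0857,-0.0066,0,0,0,0,0.5],[-0.0857,-0.0066,-0.03,0,0,0,0.5],[-0.0857,-0.0066,-0.06,0,0,0,0.5],[-0.0857,-0.0066,-0.075,0,0,0,0.5],[-0.0857,-0.0066,-0.09,0,0,0,0.5],[-0.0857,-0.0066,-0.09,0,0,0,0.5],[-0.0857,-0.0066,-0.09,0,0,0,0.5]]' 45; python3 -m jog '[[0,0,-0.008,0,0,0,0.5],[0,0,-0.016,0,0,0,0.5],[0,0,-0.024,0,0,0,0.5],[0,0,-0.032,0,0,0,0.5],[0,0,-0.043,0,0,0,0.5],[0,0,-0.043,0,0,0,0.5],[0,0,-0.043,0,0,0,0.35],[0,0,-0.043,0,0,0,0.2],[0,0,-0.043,0,0,0,0],[0,0,-0.043,0,0,0,0]]' 45
```

```text
clock: 16.55
ee_pos: [0.5246, 0.2393, 0.1247]
tcp_rot: [0.741, 0.672, -0.0, 0.001]
force: [0.4, 0.1, -0.4]
opening: 0.0467
grip_force: 0.0
clock: 17.55
ee_pos: [0.5242, 0.2394, 0.0814]
tcp_rot: [0.74, 0.672, -0.0, 0.0]
force: [0.4, -0.9, -1.2]
opening: 0.0186
grip_force: 0.0
```

```bash
python3 -m jog '[[0,0,0,0,0,0,0],[0,0,0,0,0,0,0],[0,0,0,0,0,0,0],[0,0,0,0,0,0,0],[0,0,0,0,0,0,0],[0,0,0,0,0,0,0],[0,0,0,0,0,0,0],[0,0,0,0,0,0,0],[0,0,0,0,0,0,0],[0,0,0,0,0,0,0]]' 45
```

```text
clock: 18.55
ee_pos: [0.5247, 0.2394, 0.0814]
tcp_rot: [0.741, 0.672, 0.0, 0.001]
force: [4.9, -0.5, 0.2]
opening: 0.0133
grip_force: 45.0
```

The bar is gripped (13–14 mm opening, 45 N). Lifting.

```bash
python3 -m jog '[[0,0,0.005,0,0,0,0],[0,0,0.01,0,0,0,0],[0,0,0.02,0,0,0,0],[0,0,0.03,0,0,0,0],[0,0,0.04,0,0,0,0],[0,0,0.05,0,0,0,0],[0,0,0.055,0,0,0,0],[0,0,0.06,0,0,0,0],[0,0,0.065,0,0,0,0],[0,0,0.07,0,0,0,0]]' 45; python3 -m jog '[[0,0,0.002,0,0,0,0],[0,0,0.003,0,0,0,0],[0,0,0.005,0,0,0,0],[0,0,0.006,0,0,0,0],[0,0,0.007,0,0,0,0],[0,0,0.008,0,0,0,0],[0,0,0.009,0,0,0,0],[0,0,0.01,0,0,0,0],[0,0,0.01,0,0,0,0],[0,0,0.01,0,0,0,0]]' 45
```

```text
clock: 19.55
ee_pos: [0.5246, 0.2393, 0.151]
tcp_rot: [0.741, 0.672, -0.0, 0.001]
force: [11.2, 2.2, -10.5]
opening: 0.0135
grip_force: 45.0
clock: 20.55
ee_pos: [0.5242, 0.2371, 0.1572]
tcp_rot: [0.741, 0.672, -0.002, 0.002]
force: [31.9, -0.6, -65.2]
opening: 0.0132
grip_force: 45.0
```

It is against its stop (65 N). I'll relax the pull, release, and rise clear.

```bash
python3 -m jog '[[0,0,-0.001,0,0,0,0],[0,0,-0.002,0,0,0,0],[0,0,-0.003,0,0,0,0],[0,0,-0.003,0,0,0,0],[0,0,-0.003,0,0,0,0.15],[0,0,-0.003,0,0,0,0.25],[0,0,-0.003,0,0,0,0.4],[0,0,-0.003,0,0,0,0.5],[0,0,-0.003,0,0,0,0.5],[0,0,-0.003,0,0,0,0.5]]' 45; python3 -m jog '[[0,0,0.02,0,0,0,0.5],[0,0,0.04,0,0,0,0.5],[0,0,0.06,0,0,0,0.5],[0,0,0.08,0,0,0,0.5],[0,0,0.1,0,0,0,0.5],[0,0,0.12,0,0,0,0.5],[0,0,0.15,0,0,0,0.5],[-0.05,0,0.15,0,0,0,0.5],[-0.05,0,0.15,0,0,0,0.5],[-0.05,0,0.15,0,0,0,0.5]]'
python3 - <<'E'
from cell import r
from h import *
for i in range(3):r.capture("top")
d={n:r.capture(n) for n in("side","top")}
s=r.state();pickle.dump((d,s),open("c8.pkl","wb"));print(s["clock"],np.round(s["ee_pos"],4),np.round(s["force"],1))
cr=lambda n,x,y,w,h:cv2.resize(d[n]["image"][y:y+h,x:x+w,::-1],(400,600),interpolation=cv2.INTER_CUBIC)
cv2.imwrite("pics/c8.png",np.hstack([cr("side",190,70,100,150),cr("side",180,80,160,240)]))
M=Ro.from_euler('z',-.097).as_matrix()
for g in(0,.072,.076,.08):
    q=M@np.array([[-.078,-.06,.107+g],[-.078,.06,.107+g],[-.092,-.06,.091+g]]).T
    print(g,((proj(d["side"],q.T+[.6084,.231,0])-[190,70])*4).round(0).tolist())
E
```

```text
clock: 21.55
ee_pos: [0.5239, 0.2394, 0.1581]
tcp_rot: [0.74, 0.672, -0.0, 0.0]
force: [0.0, 0.0, -0.1]
opening: 0.0467
grip_force: 0.0
clock: 22.55
ee_pos: [0.4735, 0.2398, 0.3086]
tcp_rot: [0.74, 0.673, 0.0, -0.0]
force: [-0.2, -0.2, -0.3]
opening: 0.047
grip_force: 0.0
22.8 [0.4747 0.2391 0.3078] [ 0.1 -0.2 -0.8]
0 [[82.0, 274.0], [97.0, 187.0], [63.0, 294.0]]
0.072 [[71.0, 177.0], [88.0, 95.0], [52.0, 200.0]]
0.076 [[70.0, 172.0], [87.0, 90.0], [51.0, 194.0]]
0.08 [[69.0, 166.0], [86.0, 84.0], [50.0, 189.0]]
```

View pics/c8.png

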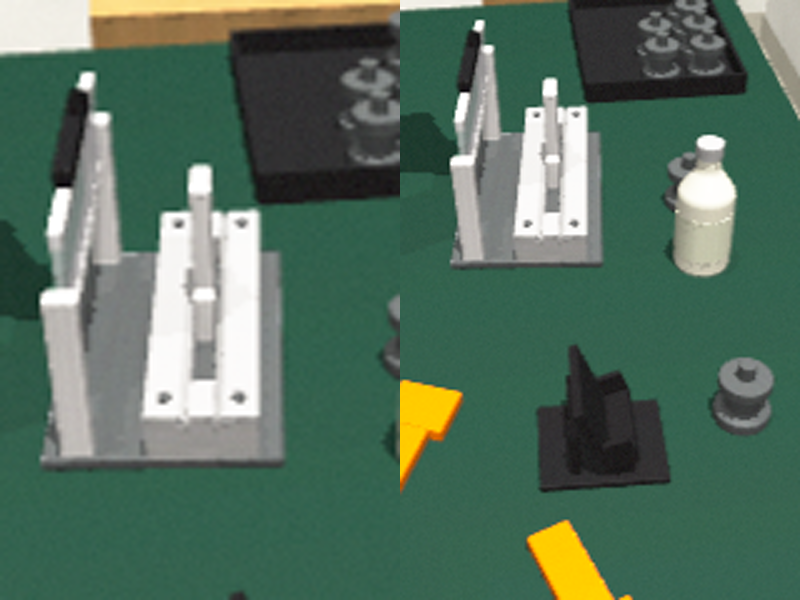

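In the last view the blade stands home (end face 200,180) and the flask and hubs are in place. The bar is up at (70,137). I'll measure its rise numerically before handing in.

Run:
```python
from h import *
a=pickle.load(open("c7.pkl","rb"))[0]["side"];b=pickle.load(open("c8.pkl","rb"))[0]["side"]
g=lambda c:cv2.cvtColor(c["image"],cv2.COLOR_RGB2GRAY)
def blob(c,x,y,w,h):
    m=np.uint8(np.all(c["image"][y:y+h,x:x+w]<45,axis=2));n,l,st,ce=cv2.connectedComponentsWithStats(m)
    i=1+np.argmax(st[1:,4]);return st[i]+[x,y,0,0,0],ce[i]+[x,y]
A=blob(a,202,110,18,36);B=blob(b,200,85,18,36);print(A,B,B[1]-A[1])
M=Ro.from_euler('z',-.097).as_matrix()
p=lambda gd:proj(a,(M@np.array([[-.085,y,.099+gd] for y in np.linspace(-.06,.06,9)]).T).T+[.6084,.231,0]).mean(0)
for gd in(.068,.072,.076,.08):print(gd,p(gd)-p(0))
```

```text
(array([206, 116,   8,  25,  64]), array([210.125, 129.125])) (array([203,  92,   9,  25,  78]), array([207.91025641, 104.1025641 ])) [ -2.21474359 -25.0224359 ]
0.068 [ -2.44396336 -21.92800085]
0.072 [ -2.59459486 -23.2794429 ]
0.076 [ -2.74602822 -24.63807072]
0.08 [ -2.89826984 -26.00394182]
```

Two readings agree that the rise is 76–77 mm, the image shift and the TCP travel, and the 65 N reaction shows it reached the stop. That clears the 72 mm threshold. Handing in.

```bash
python3 -c "
from cell import r
print(r.finish_job())"
```

```text
the job is handed in; nothing more can be done
None
```

I handed the job in at about 23 s, but no verdict came back: the blade stands upright in the pocket on its floor, the guard is up against its stop (about 77 of 80 mm, by my measurement), the flask and hubs look in place in the last picture, and the arm is clear.

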